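# Hang the label holder on the inspection rail and hold it home behind the lip

### The job

Take the label holder out of its wooden stand and hook it down over the round rail, on the half of the rail away from the lip pocket. Then slide it along the rail, still hooked and sitting on it, until its edge goes in behind the lip and presses the spring pad in past half of its travel, without ramming it. The pad pushes back, so finish while still gripping the holder and keeping it pressed there; leave the other things on the bench where they are.

Things in the scene. Friction and masses are not known exactly. Their poses are not given: they have to be found in the camera images.
- holder: Loose label holder, aluminium, blank paper label, 0.1-0.2 kg. Origin: centre of its plate's underside; z up, y along the width, x across the thickness. Plate 5 thick (x) x 90 wide (y) x 75 high, centred on x 0, y 0. On top a hook (see hook) and grip tab (see tab). Starts upright in the wooden stand's slot, leaning a few degrees at most.
- tab (a point): On the holder: middle of the grip tab (holder x 11.5, y 0, z 100 mm). Tab 10 thick (x), 40 wide (y), 38 high (holder z 81 to 119), standing on the bridge: grip it across its thickness from above.
- hook (a point): On the holder: middle of the bridge's underside (holder x 11.5, y 0, z 75 mm); it rests on the rail's top. Bridge: z 75 to 81, x -2.5 to 25.5, 90 wide. Its rear leg, 5 thick (x 20.5 to 25.5), hangs to z 45. The gap between plate and leg, 18 wide and 30 deep, open below and at both ends, drops over the rail.
- lead_edge (a point): On the holder: middle of the plate's vertical edge at its +y end (holder x 0, y 45, z 35 mm), the edge that goes behind the lip.
- wood_stand: Fixed wooden block 60 (x) x 120 (y) x 32 high, origin at the centre of its underside, yaw within 0.4 rad of the world's. A slot along y, 6.5 wide, 22 deep (floor at z 10), open at top and ends, holds the holder's plate, axes parallel. Lift the holder straight up 25 mm or more to clear it.
- rail_stand: Fixed stand, origin at the centre of the underside of its base plate (100 x 340 x 12), yaw within 0.35 rad of the world's (the holder needs no half turn). Round rail of 12 diameter along y, axis at x 0, z 124, free from y -144 to 144 between posts 138 high (24 wide in x at -y; x -31 to 19 at +y). Lip pocket at the +y end: see lip_mouth.
- rail_mid (a point): Top of the rail at the middle of its length (rail_stand x 0, y 0, z 130 mm); axes as rail_stand's. Where y is below 0 is the half of the rail away from the lip pocket.
- lip_mouth (a point): Pocket's mouth, rail_stand x -11.5, y 85, z 77.5 mm; faces -y. Two upright walls 4 thick, z 50 to 105, y 85 to 145; the one at -x is the lip. Channel between them 9 wide, centred on x -11.5, where the plate runs when the hook is centred on the rail; open at the top. Flared towards -y, to about 24 wide inside at y 75. Spring pad within.
- pad_face (a point): Centre of the spring pad's face, at rail_stand x -11.5, y 112, z 90 mm when not pressed; faces -y, black rubber, 6.5 wide, 48 high (z 66 to 114); moves with the pad.
- pad (a joint): How far the spring pad is pushed in towards +y of the rail_stand, in m: 0 at rest, hard stop at 0.015. The force is about 1.5 N at 0, rising 0.3 N per mm to 6 N at 0.015; released, it pushes the holder back.
- eyepiece: Bystander: black microscope eyepiece, 42 diameter, 50 high, origin at the centre of its underside.
- carton: Bystander: small plain carton 45 x 50 x 35 high, origin at the centre of its underside.
- specimen_jar: Bystander: clear jar with black cap, 52 diameter, 60 high, origin at the centre of its underside.
Mind the look-alikes: they are no part of the job. Of the things that look like the holder, the middle-sized one is meant.

How it is judged (in metres and radians):
On the way, in this order (a step that is already met when the one before it is completed fails the run):
1. the holder is hooked over the rail (bridge within 6 mm of the rail's top), its middle on the half away from the lip pocket (x of hook in the frame of rail_stand between -0.006 and 0.006 m and z of hook in the frame of rail_stand between 0.125 and 0.136 m and angle between the y axis of holder and the y axis of rail_stand, either way round below 0.15 rad and angle between holder's own z axis and vertical below 0.15 rad and y of hook in the frame of rail_stand between -0.12 and 0 m), for 0.2 s.
2. slid along the rail, still hooked, till its edge is at the lip's mouth (x of hook in the frame of rail_stand between -0.006 and 0.006 m and z of hook in the frame of rail_stand between 0.125 and 0.136 m and angle between the y axis of holder and the y axis of rail_stand, either way round below 0.15 rad and angle between holder's own z axis and vertical below 0.15 rad and y of lead_edge in the frame of rail_stand above 0.086 m and x of lead_edge in the frame of rail_stand between -0.0165 and -0.0065 m).
At the end, for the whole second after the job is handed in: The holder is still hooked on the rail (bridge within 6 mm of the rail's top, within 6 mm of centred, within 0.15 rad of square and upright), its edge is behind the lip, the spring pad is pushed in more than 7.5 of its 15 mm by the holder (over 1.5 N), and the fingers still grip the holder, at rest (x of hook in the frame of rail_stand between -0.006 and 0.006 m and z of hook in the frame of rail_stand between 0.125 and 0.136 m and angle between the y axis of holder and the y axis of rail_stand, either way round below 0.15 rad and angle between holder's own z axis and vertical below 0.15 rad and value of joint pad above 0.0075 m and x of lead_edge in the frame of rail_stand between -0.0165 and -0.0065 m and y of lead_edge in the frame of rail_stand above 0.11 m and contact force between pad and holder above 1.5 N and contact force between the fingers and holder above 1 N and linear speed of holder below 0.02 m/s); the arm keeps its last pose, push and grip.
It fails at once if the pad is rammed: more than 50 N between holder and pad (contact force between pad and holder above 50 N).
It fails at once if the eyepiece is moved more than 30 mm (distance of eyepiece from where it was at the start of the episode above 0.03 m).
It fails at once if the carton is moved more than 30 mm (distance of carton from where it was at the start of the episode above 0.03 m).
It fails at once if the jar is moved more than 30 mm (distance of specimen_jar from where it was at the start of the episode above 0.03 m).
It also fails if it takes over 51 s, if anything falls off the work surface, if the arm or the gripper's body presses on something with over 40 N, if the wrist force passes 120 N, or if a joint passes its speed limit or range.

### The arm

A 6-joint arm with a two-finger parallel gripper is mounted at the origin on the work surface. World frame = base frame: x ahead of the robot, y to its left, z up, the work surface at z = 0. Lengths are in mm, angles in rad, forces in N, time in s.
With the tool pointing down it reaches from about 350 to 775 mm from the base axis. Payload 7.3 kg.
Tool frame: the origin (TCP) lies at the centre of the arm's flange, where the gripper is bolted on; the fingertips stand 178 mm ahead of it and the grasp point (between the pads) lies 159 mm ahead of it; z points along the fingers, y is the direction in which the jaws open and shut (so a half turn about z gives the same grasp; the last joint's range is limited). The gripper opens to 92 mm and grips with 3 to 60 N. Pads are 19 mm wide; open, the fingers measure 130 mm over their backs; the gripper's body (75 mm by 190 mm) begins 47 mm behind the grasp point.
Start: joints at [-1.476, 0.342, 1.524, -0, 1.275, -0.146], TCP at [125.222, -509.85, 404.741] pointing down, gripper open.
Joint ranges: [-2.53, 2.53], [-0.77, 2.02], [0.04, 2.7], [-1, 4.14], [0.28, 2.66], [-3.11, 3.11]. Speed limits (rad/s): [2.57, 2.57, 3.14, 3.14, 3.14, 3.14].

### API

Orientations are given as [roll, pitch, yaw] about the fixed x, y, z axes, in that order (R = Rz(yaw) Ry(pitch) Rx(roll)).
In Python, from plant import status, viewer, ticket gives the robot as it stands.
- The arm moves only by the tool play_rows, never from a script. Its argument "commands" is a list of rows, each an object with "offset": the shift along the tool's x, y, z in m, a list of three; "twist": the turn about the tool's z in degrees. A call has 1 to 5 rows; each row shifts and turns the commanded pose from where the row before left it, along the tool's axes as they then stand; what a row does not reach is not made up. A row lasts 1/10 s, in which the tool goes at most 50 mm and 8.59 degrees, less where a joint would pass 70% of its speed; a pose out of reach is approached as far as the arm can. A call with a gripper value outside its range is refused whole. "jaw" is the closure in counts, from 0 (fully open) to 255 (shut), set as the call begins (left out, the last holds). The fingers move at their own pace and stop on an object; the grip force is fixed at half the most. Time passes only in rows, so rows that do not move let the fingers close. It gives the time, the measured TCP pose, the force and the opening at its end, in the units of the state.
- status.get_obs(): the state, without advancing time (a new reading comes with each control period).
- viewer.capture(name): name is "scene" or "top" or "wrist"; returns the picture (400x640x3 uint8, red, green, blue); there is no depth.
- viewer.camera_params(name): a dict with "fov_y" (degrees; the focal length in pixels is half the picture's height over the tangent of half this angle, whatever the lens; pixels are square), "cx", "cy" (the principal point, pixels), "rvec" (rotation vector, rad) and "tvec" (3), from world to camera coordinates, as OpenCV has them; the wrist camera has in their place "T_tool_cam" (4x4, takes a point from camera to tool coordinates, whose origin is the TCP and whose axes are the flange's). Camera axes: x right, y down, z forward; pixel columns grow to the right and rows downward; lengths in mm; the calibration is good to about 2 mm. A picture is of the moment at which its call begins: read the wrist's pose just before it. camera_params takes no time and is no camera call.
- ticket.close_job(): hands the job in, once; it reports no verdict.
The state is a dict: "time": time; "joint_positions": joint angles; "dq": joint speeds; "tau": joint torques, N m; "tool_pos": TCP position; "tcp_rot": TCP orientation; "contact_force": force on the tool from outside, world axes, zero at the start; "moment": the same for the moment, N m; "grip_width": finger opening in mm.
Only numpy, scipy, OpenCV 4.12 (cv2) and the standard library are available. Lean on these libraries where they do the work, as an engineer would, in place of code of your own. Each camera call takes 0.05 s, during which the arm holds its last target.

## Working session

There is one attempt and no reset: what is moved stays moved. The work goes in short steps, Python scripts to look and compute and a tool call to move; the robot and the scene stay as the last step left them, time stands still between calls to the robot, and variables do not carry over. Pictures are saved under pics/ and viewed, and the job is handed in when it is done.

Besides the shell and the picture viewer there is one more tool, called after ">>>" as name(argument=value, ...), one argument or row to a line, values as JSON. play_rows: Moves the arm, as the interface text tells. Its arguments: {"type":"object","properties":{"commands":{"type":"array"},"jaw":{"type":"number"}},"required":["commands"]}

```bash
mkdir -p pics; ls; cat > h.py <<'E'
import numpy as np,cv2
from plant import status,viewer,ticket
def cam(n):
    p=viewer.camera_params(n); f=200/np.tan(np.radians(p['fov_y'])/2)
    return p,np.array([[f,0,p['cx']],[0,f,p['cy']],[0,0,1.]])
def snap(n,fn):
    im=viewer.capture(n); cv2.imwrite('pics/'+fn,im[:,:,::-1]); return im
E
python3 - <<'E'
from h import *
o=status.get_obs();print(o)
for n in('scene','top','wrist'):
    print(viewer.camera_params(n)); snap(n,n+'0.png')
E
```

```text
pics
{'time': 0.0, 'joint_positions': array([-1.47597328e+00,  3.42742143e-01,  1.52500933e+00, -5.71199239e-06,
        1.27539005e+00, -1.46027301e-01]), 'dq': array([ 0.00048493,  0.00117135,  0.0003344 ,  0.00048796,  0.00077235,
       -0.00126652]), 'tau': array([-1.27979915e-04, -4.31240451e+01, -2.44220620e+01,  7.18770898e-02,
        5.59611549e-02, -1.09562422e-04]), 'tool_pos': array([ 125.22211262, -509.71508589,  404.0373503 ]), 'tcp_rot': array([-3.14005947e+00, -2.19970846e-04,  2.40851843e-01]), 'contact_force': array([ 0.10985975, -0.05738901,  1.07930535]), 'moment': array([ 0.01611353,  0.08845668, -0.00056363]), 'grip_width': 91.51148950082923}
{'fov_y': 48.397664367863726, 'cx': 317.29742891781405, 'cy': 201.79568116840804, 'rvec': array([ 2.09821178,  1.13133373, -0.51197351]), 'tvec': array([-197.30981395, -245.10836895, 1404.40156767])}
{'fov_y': 53.59129425304292, 'cx': 323.8265205606932, 'cy': 201.0399839830116, 'rvec': array([ 2.17485764, -2.14728315,  0.15480453]), 'tvec': array([ -96.935813  ,  511.22128697, 1019.29776742])}
{'fov_y': 62.746022966978416, 'cx': 315.43504124304803, 'cy': 203.00351958403633, 'T_tool_cam': array([[-1.88566004e-04, -9.58963892e-01, -2.83528160e-01,
         7.69915005e+01],
       [ 9.99999545e-01,  8.43685782e-05, -9.50425306e-04,
         5.71040753e-01],
       [ 9.35344419e-04, -2.83528210e-01,  9.58963440e-01,
         1.92552813e+01],
       [ 0.00000000e+00,  0.00000000e+00,  0.00000000e+00,
         1.00000000e+00]])}
```

View pics/scene0.png

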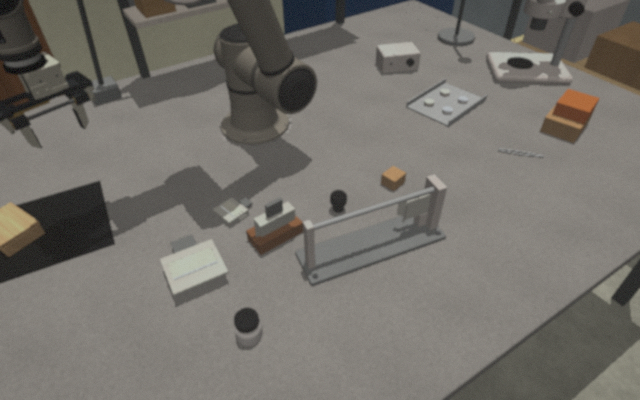

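View pics/top0.png

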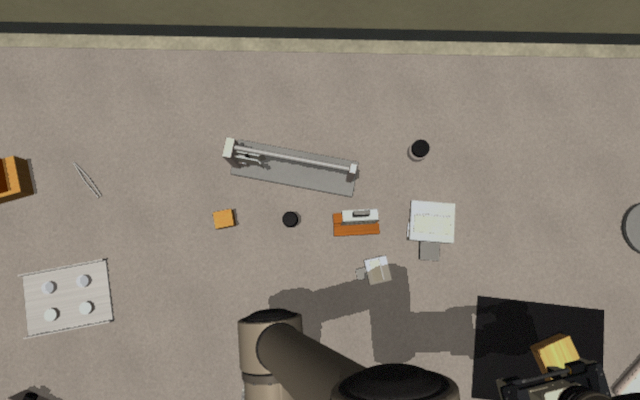

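View pics/wrist0.png

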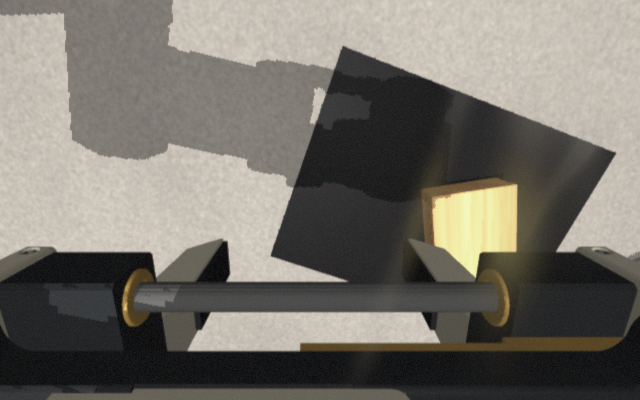

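Three look-alikes in the top view: a large plate with a grey tab lying flat at (432,225), a small one lying at (376,268), and one upright in the reddish-brown stand at (357,216). The last one fits: it is middle-sized and stands in the wooden stand's slot. I'll confirm this in crops.

```bash
python3 - <<'E'
import cv2
a=cv2.imread('pics/top0.png');
cv2.imwrite('pics/c1.png',cv2.resize(a[185:285,320:465],None,fx=5.5,fy=5.5,interpolation=2))
cv2.imwrite('pics/c2.png',cv2.resize(a[130:200,215:365],None,fx=5.3,fy=5.3,interpolation=2))
a=cv2.imread('pics/scene0.png');
cv2.imwrite('pics/c3.png',cv2.resize(a[170:290,150:310],None,fx=5,fy=5,interpolation=2))
cv2.imwrite('pics/c4.png',cv2.resize(a[165:285,290:450],None,fx=5,fy=5,interpolation=2))
E
```

```text
(no output)
```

View pics/c1.png

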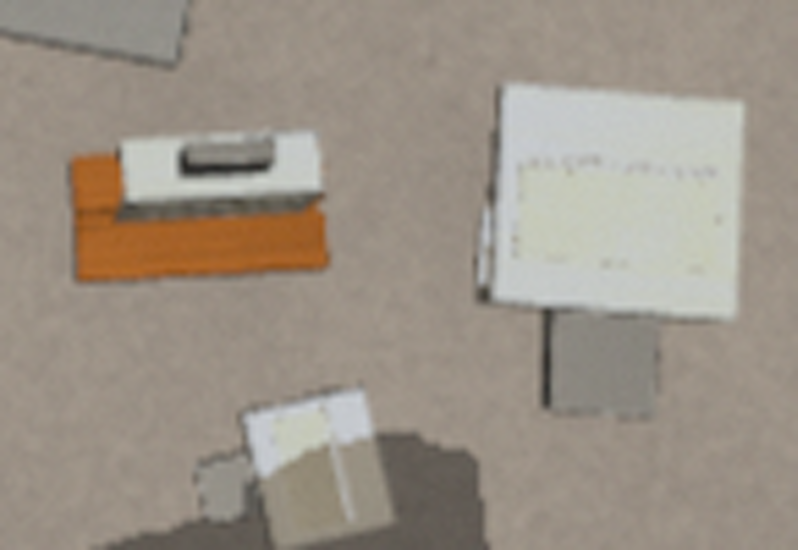

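View pics/c2.png

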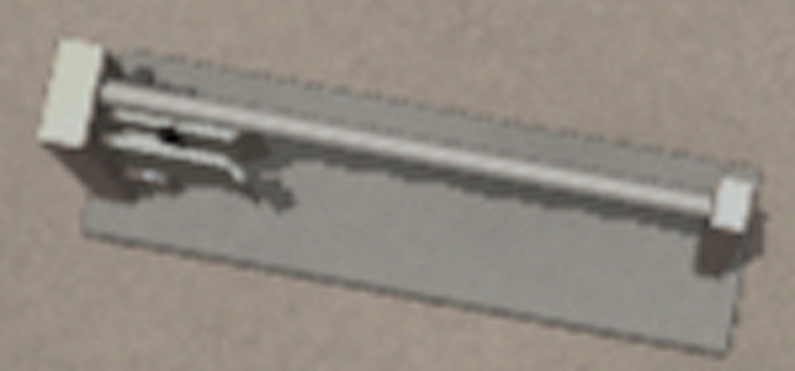

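View pics/c3.png

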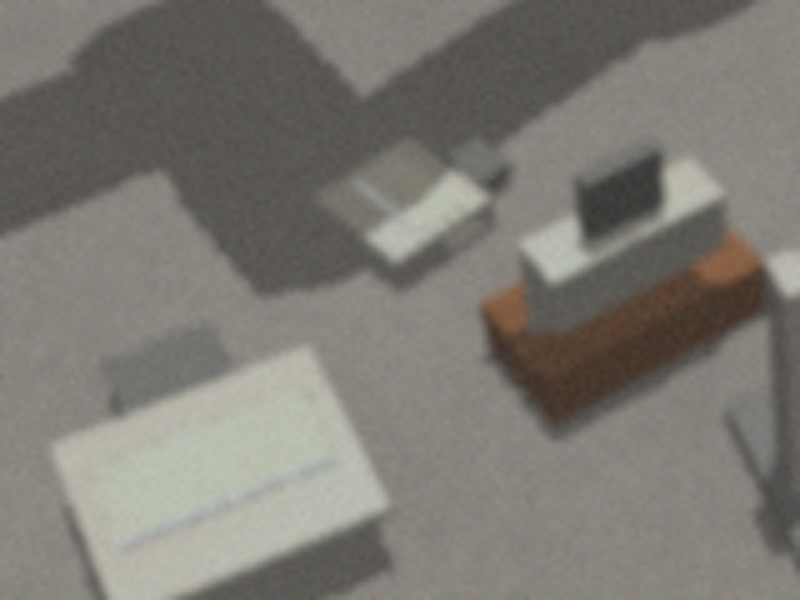

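View pics/c4.png

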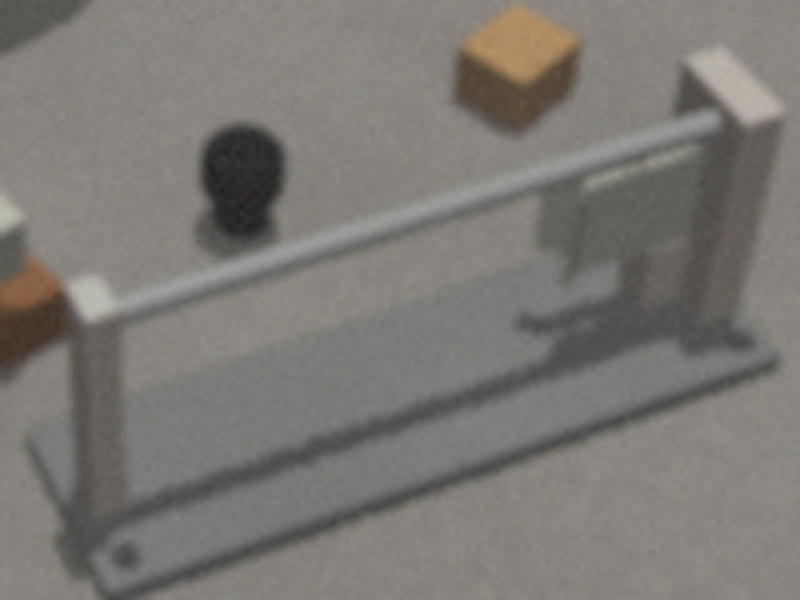

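The crops confirm it: the middle-sized holder stands in the wooden stand, with the tab top at about (362,213) in the top view. The rail's lip pocket is at the left (+y) end. Next I fit poses from both cameras.

```bash
cat >> h.py <<'E'
from scipy.optimize import least_squares
from scipy.spatial.transform import Rotation as R
def wristcam(o=None):
    p,K=cam('wrist'); o=o or status.get_obs()
    T=np.eye(4);T[:3,:3]=R.from_euler('xyz',o['tcp_rot']).as_matrix();T[:3,3]=o['tool_pos']
    C=np.linalg.inv(T@p['T_tool_cam']); return K,cv2.Rodrigues(C[:3,:3])[0],C[:3,3]
def fixed(n):
    p,K=cam(n); return K,p['rvec'],p['tvec']
def proj(c,P):
    K,r,t=c; return cv2.projectPoints(np.asarray(P,float).reshape(-1,1,3),np.asarray(r,float),np.asarray(t,float),K,None)[0][:,0]
def un(pts,off,s): return (np.asarray(pts,float)+.5)/s-.5+np.asarray(off)
def fit(obs,x0,z=0.,lean=False):
    # obs: list (cam, objpts, pix)
    def res(q):
        e=list(q[3:5]) if lean else [0,0]
        M=R.from_euler('xyz',[e[0],e[1],q[2]]).as_matrix(); zz=q[5] if lean else z
        r=[(proj(c,np.asarray(P,float)@M.T+[q[0],q[1],zz])-u).ravel() for c,P,u in obs]
        r=np.concatenate(r)
        if lean: r=np.append(r,[q[3]*10,q[4]*10,(q[5]-z)*.3])
        return r
    s=least_squares(res,list(x0)+([0,0,z] if lean else []),loss='soft_l1',x_scale=[10,10,.1]+([.1,.1,10] if lean else []))
    return s.x,res(s.x)
E
cat > f1.py <<'E'
from h import *
T=fixed('top');S=fixed('scene')
rail=[(T,[(-50,-170,12),(-50,170,12),(19,144,138),(-31,144,138),(12,-144,138),(-12,-144,138)],un([(727,355),(82,235),(104,47),(85,147),(722,178),(712,228)],(215,130),5.3)),
(S,[(-50,-170,12),(-12,-144,138),(12,-144,138),(-31,144,138),(19,144,138)],un([(28,440),(100,278),(122,310),(683,62),(735,122)],(290,165),5))]
for sel in (rail,rail[:1],rail[1:]):
    q,r=fit(sel,(700,0,-.1)); print('rail',q.round(3)); print(r.round(1))
st=[(T,[(30,60,32),(-30,60,32),(-30,-60,32)],un([(70,158),(77,282),(328,268)],(320,185),5.5))]
q,r=fit(st,(500,-100,0));print('wstand',q.round(3),r.round(1))
ho=[(T,[(25.5,45,81),(25.5,-45,81),(-2.5,-45,81),(-2.5,45,81),(16.5,20,119),(16.5,-20,119),(6.5,-20,119),(6.5,20,119)],un([(120,140),(318,132),(322,195),(118,208),(187,143),(273,137),(274,160),(188,168)],(320,185),5.5)),
(S,[(-2.5,-45,81),(25.5,-45,81),(25.5,45,81),(-2.5,45,81)],un([(520,245),(545,280),(725,190),(690,160)],(150,170),5))]
for l in(False,True):
    q,r=fit(ho,(500,-100,0),z=10,lean=l);print('holder',q.round(3));print(r.round(1))
E
python3 f1.py
```

```text
rail [ 6.06615e+02 -9.24300e+00 -1.72000e-01]
[ 0.6  0.1 -0.3 -0.   0.7 -0.1 -0.1  0.7 -0.1 -0.6  0.1 -0.5 -0.9 -1.8
  0.  -0.9  0.2  0.6 -0.3 -0.9  2.3  0.7]
rail [ 6.06374e+02 -8.98400e+00 -1.76000e-01]
[ 0.4  0.4 -0.4 -0.2  0.6 -0.3 -0.2  0.6 -0.2 -0.3 -0.1 -0.2]
rail [ 6.07161e+02 -9.99300e+00 -1.62000e-01]
[-1.  -0.9  0.  -0.2  0.3  1.3 -0.8 -1.   1.9  0.6]
wstand [ 4.54457e+02 -1.75376e+02  7.00000e-02] [ 0.  -0.   0.1  0.1 -0.2 -0. ]
holder [ 4.60118e+02 -1.81026e+02  5.80000e-02]
[ 0.2 -0.1 -0.  -0.2 -0.  -0.5  1.2 -1.3 -0.5  1.   0.4  1.3  0.5  1.3
 -0.4  0.6 -0.1  0.   1.5  0.4  0.3  0.7  0.4 -0.1]
holder [ 4.54115e+02 -1.81256e+02  6.10000e-02  1.00000e-03  6.50000e-02
  1.09220e+01]
[ 0.2  0.4 -0.1  0.1  0.  -0.3  1.2 -1.  -0.5  0.3  0.4  0.6  0.5  0.5
 -0.4 -0.1 -0.2 -0.4  1.5  0.5  0.1  0.7  0.1 -0.7  0.   0.7  0.3]
```

>>> play_rows(
  commands=[
    {"offset": [0.039,-0.0247,0],"twist": 0},
    {"offset": [0.039,-0.0247,0],"twist": 0},
    {"offset": [0.039,-0.0247,0],"twist": 0},
    {"offset": [0.039,-0.0247,0],"twist": 0},
    {"offset": [0.039,-0.0247,0],"twist": 0},
  ],
  jaw=0,
)

```text
time: 0.65
tool_pos: [286.0, -341.9, 404.6]
tcp_rot: [-3.141, -0.0, 0.24]
contact_force: [1.0, -1.3, -0.0]
grip_width: 91.6
```

>>> play_rows(
  commands=[
    {"offset": [0.039,-0.0247,0],"twist": 0},
    {"offset": [0.039,-0.0247,0],"twist": 0},
    {"offset": [0.039,-0.0247,0],"twist": 0},
    {"offset": [0.039,-0.0247,0],"twist": 0},
    {"offset": [0.039,-0.0247,0],"twist": 0},
  ],
)

```text
time: 1.15
tool_pos: [446.1, -175.3, 404.7]
tcp_rot: [3.141, 0.0, 0.241]
contact_force: [1.0, -1.6, -0.1]
grip_width: 91.7
```

>>> play_rows(
  commands=[
    {"offset": [0.039,-0.0247,0],"twist": 0},
    {"offset": [0.039,-0.0247,0],"twist": 0},
    {"offset": [0.039,-0.0247,0],"twist": 0},
    {"offset": [0.039,-0.0247,0],"twist": 0},
    {"offset": [0.039,-0.0247,0],"twist": 0},
  ],
)

```text
time: 1.65
tool_pos: [606.0, -8.8, 404.4]
tcp_rot: [3.142, 0.001, 0.241]
contact_force: [0.6, -0.4, 0.0]
grip_width: 91.8
```

>>> play_rows(
  commands=[
    {"offset": [0,0,0],"twist": -8.3},
    {"offset": [0,0,0],"twist": -8.3},
    {"offset": [0,0,0],"twist": -8.3},
    {"offset": [0,0,0],"twist": -8.3},
  ],
)

```text
time: 2.05
tool_pos: [605.0, -10.3, 404.1]
tcp_rot: [-3.141, 0.001, 0.827]
contact_force: [0.7, -0.3, -0.0]
grip_width: 91.8
```

>>> play_rows(
  commands=[
    {"offset": [0,0,0],"twist": -8.3},
    {"offset": [0,0,0],"twist": -8.3},
    {"offset": [0,0,0],"twist": -8.3},
    {"offset": [0,0,0],"twist": -8.3},
    {"offset": [0,0,0],"twist": 0},
  ],
)

```text
time: 2.55
tool_pos: [605.0, -10.5, 404.3]
tcp_rot: [-3.141, 0.0, 1.401]
contact_force: [-0.4, 0.8, -0.2]
grip_width: 91.9
```

```bash
python3 - <<'E'
from h import *
import pickle
o=status.get_obs();pickle.dump(o,open('w1.pkl','wb'));print(o['tool_pos'],o['tcp_rot'])
a=snap('wrist','w1.png')
c=wristcam(o)
M=R.from_euler('z',-.172).as_matrix()
for P in [(0,0,130),(0,144,130),(19,144,138),(-31,144,138),(-11.5,85,105)]:
    print(P,proj(c,M@np.array(P,float)+[606.4,-9.1,0])[0].round(1))
cv2.imwrite('pics/w1c.png',cv2.resize(a[0:150,240:440,::-1],None,fx=4,fy=4,interpolation=2))
E
```

```text
[604.95709399 -10.52025511 404.3082082 ] [-3.14081997e+00  1.06781467e-04  1.40099062e+00]
(0, 0, 130) [316.6 202.3]
(0, 144, 130) [317.3   0.8]
(19, 144, 138) [346.   -2.8]
(-31, 144, 138) [270.5  -3. ]
(-11.5, 85, 105) [302.6  92.9]
```

View pics/w1.png

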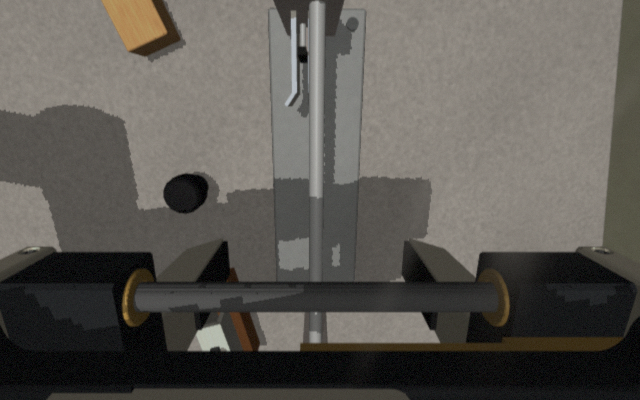

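View pics/w1c.png

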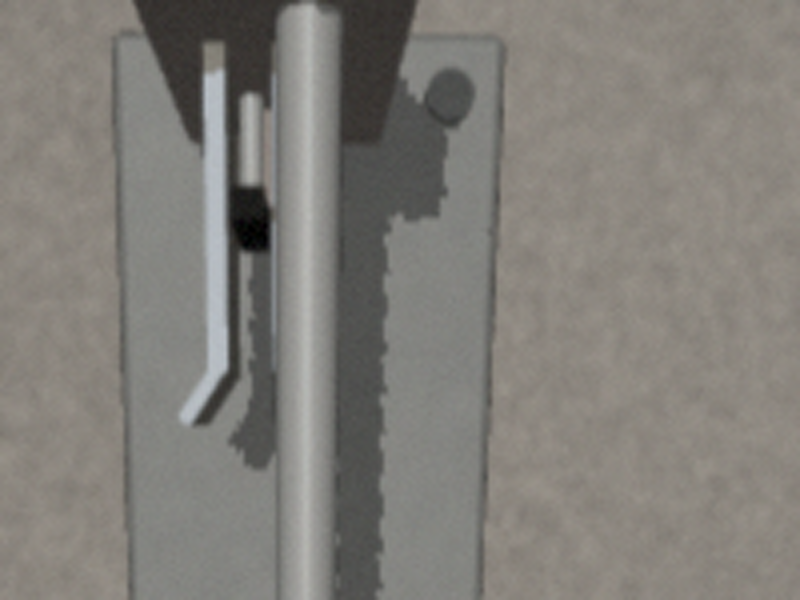

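Wrist view: the rail's axis runs vertically at column ~317, and the base's far corners are at about (269,8) and (365,9). The lip wall is at columns 291–297 and the black pad at about (303,53). I'll fit the rail precisely from this view.

```bash
python3 - <<'E'
from h import *
import pickle
o=pickle.load(open('w1.pkl','rb'));c=wristcam(o)
a=cv2.imread('pics/w1.png').astype(float).mean(2)
for r in (8,40,80,120,150,200,230,265):
    print(r,a[r-2:r+3,302:334].mean(0).round().astype(int))
W=[(c,[(-50,170,12),(50,170,12),(-31,144,12),(19,144,12),(-20,85,105),(-16,85,105)],un([(118,35),(502,38),(190,141),(382,142),(207,368),(228,372)],(240,0),4))]
q,r=fit(W,(606,-9,-.17));print(q,r.round(1))
E
```

```text
8 [ 52  53  50  53  52  51  62 100 121 135 142 147 156 164 175 179 163 152
 145 137 128 120 101  74  55  54  52  53  53  51  52  52]
40 [173 162 139 113 130 135 137 110 122 136 143 148 157 168 178 179 162 152
 145 135 127 113  94  70  77  79  79  79  81  79  80  80]
80 [101  90  82  80  82  93 134 108 125 137 143 149 159 170 180 175 157 149
 142 133 122 107  87  81  82  81  82  81  82  82  81  80]
120 [132 131 131 131 132 131 127 108 125 138 144 151 160 169 179 170 155 147
 139 130 117  96  74  82  80  81  84  80  81  80  82  82]
150 [132 133 134 133 132 132 128 107 125 138 146 153 159 167 175 164 154 145
 136 126 110  89  81  81  82  81  83  82  82  80  81  84]
200 [ 77  76  75  77  76  77  76  69  80  87  92  95  98 102 106 107 102  93
  90  85  75  66  76  77  79  77  78  79  78  79  78  79]
230 [ 78  77  78  79  77  80  78  70  80  87  92  94  98 100 101  99  97  92
  90  81  71  74  75  75  77  77  77  76  77  76  77  78]
265 [118 115 123 123 124 124 116  78  82  87  90  95  97 100 100  97  95  91
  86  79  72  76  75  75  76  75  76  75  76  79  98 100]
[ 6.04897309e+02 -8.66306102e+00 -1.84333911e-01] [-1.4 -1.7  1.8 -0.9 -0.3  0.6  0.2  1.1  0.1  0.7 -0.2 -0.2]
```

```bash
cat > f2.py <<'E'
from h import *
import pickle, f1
o=pickle.load(open('w1.pkl','rb'));c=wristcam(o)
rows=np.array([8,40,80,120,150,200,230,265.]); ctr=np.array([316.85,316.7,316.5,316.3,316.1,315.9,315.7,315.4])
W=[(c,[(-50,170,12),(50,170,12),(-31,144,12),(19,144,12),(-20,85,105),(-16,85,105)],un([(118,35),(502,38),(190,141),(382,142),(207,368),(228,372)],(240,0),4))]
def res(q,top):
    M=R.from_euler('z',q[2]).as_matrix()
    P=np.array([(0,y,124.) for y in np.linspace(-60,150,50)])@M.T+[q[0],q[1],0]
    u=proj(c,P); i=np.argsort(u[:,1]); r=[2*(np.interp(rows,u[i,1],u[i,0])-ctr)]
    for cc,p,v in W+([f1.rail[0]] if top else []): r.append((proj(cc,np.array(p,float)@M.T+[q[0],q[1],0])-v).ravel()*.5)
    return np.concatenate(r)
for t in(0,1):
    s=least_squares(res,[606,-9,-.17],args=(t,),loss='soft_l1',x_scale=[10,10,.1]);print(s.x,res(s.x,t).round(1))
E
python3 f2.py | tail -8
```

```text
1.09220e+01]
[ 0.2  0.4 -0.1  0.1  0.  -0.3  1.2 -1.  -0.5  0.3  0.4  0.6  0.5  0.5
 -0.4 -0.1 -0.2 -0.4  1.5  0.5  0.1  0.7  0.1 -0.7  0.   0.7  0.3]
[ 6.05810782e+02 -8.78353033e+00 -1.75048684e-01] [ 0.1  0.1  0.  -0.   0.  -0.1 -0.1  0.1 -1.  -0.6  0.6 -0.7 -0.3  0.4
 -0.1  0.4  0.2  0.4 -0.  -0. ]
[ 6.05813035e+02 -8.79218180e+00 -1.75027271e-01] [ 0.1  0.1  0.  -0.   0.  -0.1 -0.1  0.1 -1.  -0.6  0.6 -0.7 -0.3  0.4
 -0.1  0.4  0.2  0.4  0.  -0.   0.2  0.3 -0.2  0.   0.3 -0.  -0.2  0.4
 -0.2 -0.  -0.1  0. ]
```

>>> play_rows(
  commands=[
    {"offset": [-0.038,-0.0205,0],"twist": 0},
    {"offset": [-0.038,-0.0205,0],"twist": 0},
    {"offset": [-0.038,-0.0205,0],"twist": 0},
    {"offset": [-0.038,-0.0205,0],"twist": 0},
    {"offset": [-0.038,-0.0205,0],"twist": 0},
  ],
)

```text
time: 3.1
tool_pos: [470.4, -181.3, 404.7]
tcp_rot: [3.141, 0.0, 1.396]
contact_force: [1.1, -0.6, -0.4]
grip_width: 91.6
```

>>> play_rows(
  commands=[
    {"offset": [0,0,0],"twist": -6.7},
    {"offset": [0,0,0],"twist": -6.7},
    {"offset": [0,0,0],"twist": 0},
    {"offset": [0,0,0],"twist": 0},
  ],
)

```text
time: 3.5
tool_pos: [471.7, -180.2, 404.7]
tcp_rot: [-3.142, 0.0, 1.629]
contact_force: [0.3, 0.1, -0.2]
grip_width: 91.9
```

```bash
python3 - <<'E'
from h import *
import pickle
o=status.get_obs();pickle.dump(o,open('w2.pkl','wb'));print(o['tool_pos'],o['tcp_rot'])
a=snap('wrist','w2.png')
cv2.imwrite('pics/w2c.png',cv2.resize(a[130:280,220:420,::-1],None,fx=4,fy=4,interpolation=2))
E
```

```text
[ 471.67874739 -180.23547501  404.67401723] [-3.14157664e+00  5.79679479e-05  1.62851565e+00]
```

View pics/w2.png

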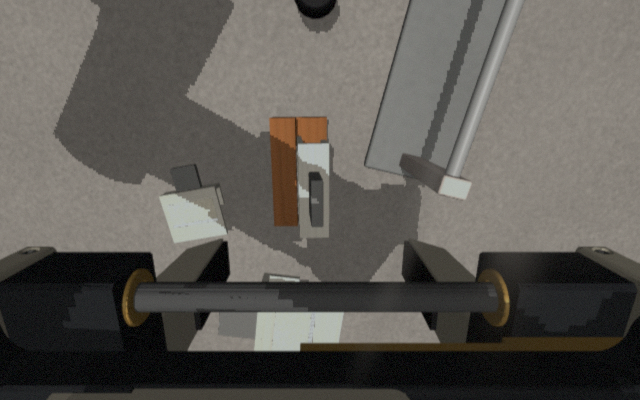

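View pics/w2c.png

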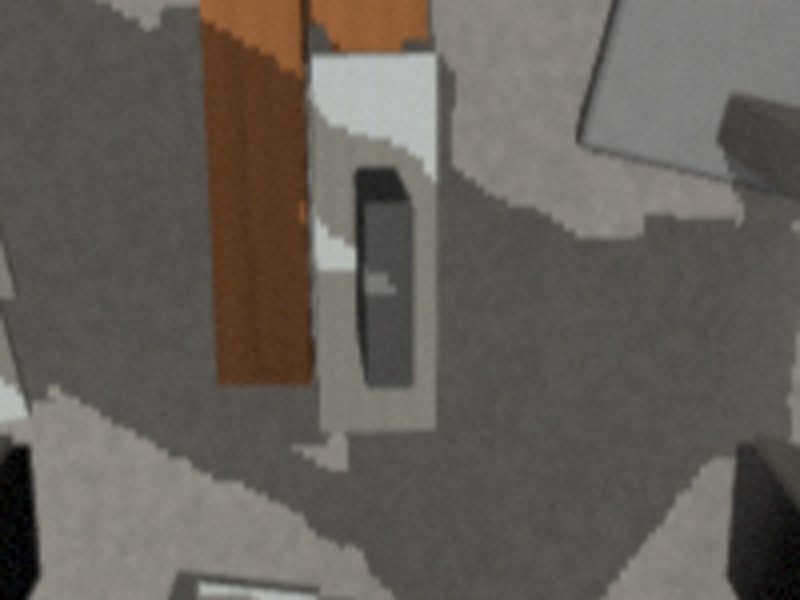

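Wrist view: the bridge corners are at crop (310,55), (437,53), (437,430) and (320,432), the tab top spans crop x 365–413 and y 200–387, and the hook side faces +x. I'll fit the holder from these.

```bash
cat > f3.py <<'E'
from h import *
import pickle,f1
o=pickle.load(open('w2.pkl','rb'));c=wristcam(o)
W=[(c,[(-2.5,45,81),(25.5,45,81),(25.5,-45,81),(-2.5,-45,81),(6.5,20,119),(16.5,20,119),(16.5,-20,119),(6.5,-20,119),(6.5,20,81),(16.5,20,81)],un([(310,55),(437,53),(437,430),(320,432),(363,200),(412,200),(413,387),(367,387),(355,170),(403,168)],(220,130),4))]
for nm,ob,l in(('w',W,0),('wl',W,1),('all l',W+f1.ho,1)):
    q,r=fit(ob,(455,-180,.06),z=10,lean=bool(l));
    e=q[3:5] if l else (0,0);M=R.from_euler('xyz',[e[0],e[1],q[2]]).as_matrix()
    t=M@[11.5,0,100]+[q[0],q[1],q[5] if l else 10]
    print(nm,q.round(3),'tab',t.round(1));print(r.round(1))
q,r=fit([(c,[(-30,60,32),(-30,-60,32)],un([(200,-53),(218,383)],(220,130),4)),f1.st[0]],(455,-175,.07));print(q,r.round(1))
E
python3 f3.py | tail -12
```

```text
-1.7  0.6  0.9 -1.1 -0.1 -0.8]
wl [ 4.54181e+02 -1.82950e+02  6.60000e-02 -1.10000e-02  6.40000e-02
  9.78100e+00] tab [ 472.  -180.7  108.8]
[ 0.6  0.3  0.2  0.3  0.  -0.1  0.4  0.4 -0.   0.1  0.1 -0.2  0.1 -0.
 -0.4  0.4 -0.1 -0.9 -1.2 -0.6 -0.1  0.6 -0.1]
all l [ 4.54043e+02 -1.82405e+02  6.60000e-02 -8.00000e-03  6.50000e-02
  1.07410e+01] tab [ 472.  -180.4  109.8]
[ 0.6  0.1  0.2  0.1 -0.  -0.1  0.3  0.4  0.   0.1  0.2 -0.2  0.1  0.1
 -0.4  0.5 -0.1 -1.  -1.2 -0.7  0.3  0.5  0.   0.   0.2 -0.4  1.4 -0.8
 -0.6  0.4  0.3  0.6  0.5  0.5 -0.5 -0.  -0.4 -0.4  1.4  0.5 -0.   0.9
 -0.1 -0.5 -0.1  0.7  0.2]
[ 4.54263394e+02 -1.75382416e+02  6.26995720e-02] [-0.1  0.4  0.1 -0.4  0.1 -0.1  0.1 -0.  -0.2  0.2]
```

>>> play_rows(
  commands=[
    {"offset": [-0.0012,-0.0056,0.033],"twist": -0.5},
    {"offset": [0,0,0.033],"twist": 0},
    {"offset": [0,0,0.033],"twist": 0},
    {"offset": [0,0,0.0317],"twist": 0},
    {"offset": [0,0,0],"twist": 0},
  ],
)

```text
time: 4.05
tool_pos: [465.1, -180.9, 270.5]
tcp_rot: [-3.135, -0.004, 1.64]
contact_force: [0.1, 0.1, 0.5]
grip_width: 91.4
```

```bash
python3 - <<'E'
from h import *
o=status.get_obs();print(o['tool_pos'],o['tcp_rot'])
a=snap('wrist','w3.png')
E
```

```text
[ 465.12830265 -180.90661395  270.52793175] [-3.13481486 -0.00445567  1.6402284 ]
```

View pics/w3.png

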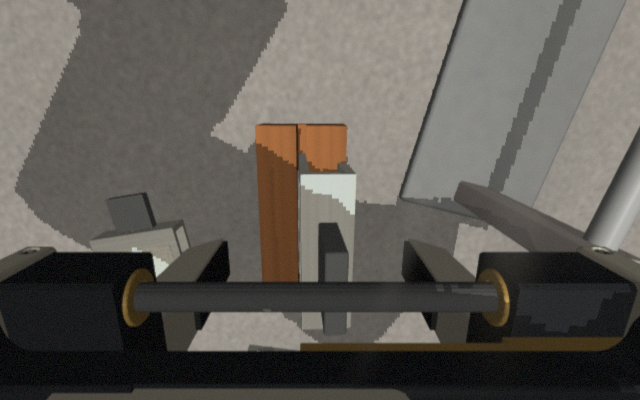

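The tab is centred between the open jaws along the width, slightly to the right (+x) because of its lean, as expected. Now I close the jaws.

>>> play_rows(
  commands=[
    {"offset": [0,0,0],"twist": 0},
    {"offset": [0,0,0],"twist": 0},
    {"offset": [0,0,0],"twist": 0},
    {"offset": [0,0,0],"twist": 0},
    {"offset": [0,0,0],"twist": 0},
  ],
  jaw=255,
)

```text
time: 4.6
tool_pos: [466.2, -181.9, 274.6]
tcp_rot: [3.141, 0.001, 1.642]
contact_force: [0.4, -0.4, -0.5]
grip_width: 56.3
```

>>> play_rows(
  commands=[
    {"offset": [0,0,0],"twist": 0},
    {"offset": [0,0,0],"twist": 0},
    {"offset": [0,0,0],"twist": 0},
    {"offset": [0,0,0],"twist": 0},
    {"offset": [0,0,0],"twist": 0},
  ],
)

```text
time: 5.1
tool_pos: [466.1, -181.9, 274.0]
tcp_rot: [-3.142, 0.0, 1.642]
contact_force: [-0.1, 0.7, 0.7]
grip_width: 16.6
```

>>> play_rows(
  commands=[
    {"offset": [0,0,0],"twist": 0},
    {"offset": [0,0,0],"twist": 0},
    {"offset": [0,0,0],"twist": 0},
    {"offset": [0,0,0],"twist": 0},
  ],
)

```text
time: 5.5
tool_pos: [465.8, -181.9, 274.1]
tcp_rot: [-3.141, -0.0, 1.642]
contact_force: [-3.5, 0.0, 3.6]
grip_width: 9.9
```

>>> play_rows(
  commands=[
    {"offset": [0,0,0],"twist": 0},
  ],
)

```text
time: 5.6
tool_pos: [465.9, -181.9, 274.1]
tcp_rot: [-3.141, -0.0, 1.642]
contact_force: [-3.9, -0.7, 4.8]
grip_width: 9.8
```

>>> play_rows(
  commands=[
    {"offset": [0,0,-0.01],"twist": 0},
    {"offset": [0,0,-0.015],"twist": 0},
    {"offset": [0,0,-0.02],"twist": 0},
    {"offset": [0,0,-0.03],"twist": 0},
    {"offset": [0,0,-0.03],"twist": 0},
  ],
)

```text
time: 6.1
tool_pos: [466.4, -181.7, 380.3]
tcp_rot: [3.141, -0.0, 1.642]
contact_force: [0.9, 0.2, -1.3]
grip_width: 9.8
```

>>> play_rows(
  commands=[
    {"offset": [0,0,-0.02],"twist": 0},
    {"offset": [0,0,0],"twist": 0},
    {"offset": [0,0,0],"twist": 0},
  ],
)

```text
time: 6.4
tool_pos: [466.1, -181.7, 398.7]
tcp_rot: [3.141, 0.0, 1.642]
contact_force: [-0.8, 0.1, -1.1]
grip_width: 10.2
```

```bash
python3 - <<'E'
from h import *
import pickle
o=status.get_obs();pickle.dump(o,open('w4.pkl','wb'));print(o['tool_pos'],o['tcp_rot'],o['grip_width'])
a=snap('wrist','w4.png')
b=snap('scene','s4.png')
cv2.imwrite('pics/s4c.png',cv2.resize(b[120:270,200:400,::-1],None,fx=4,fy=4,interpolation=2))
E
```

```text
[ 466.10788868 -181.68398073  398.72914079] [3.14085784e+00 1.09276403e-04 1.64234362e+00] 10.233094145087579
```

View pics/w4.png

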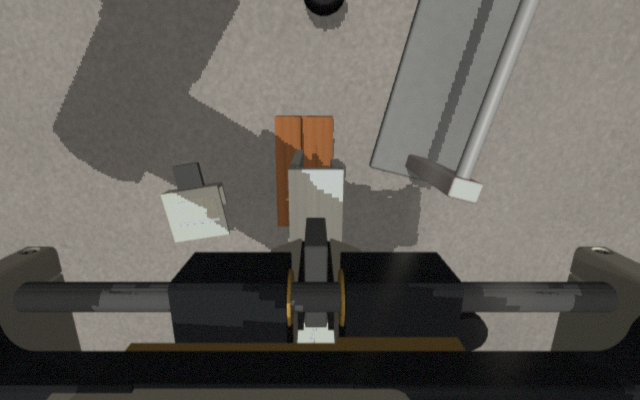

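View pics/s4c.png

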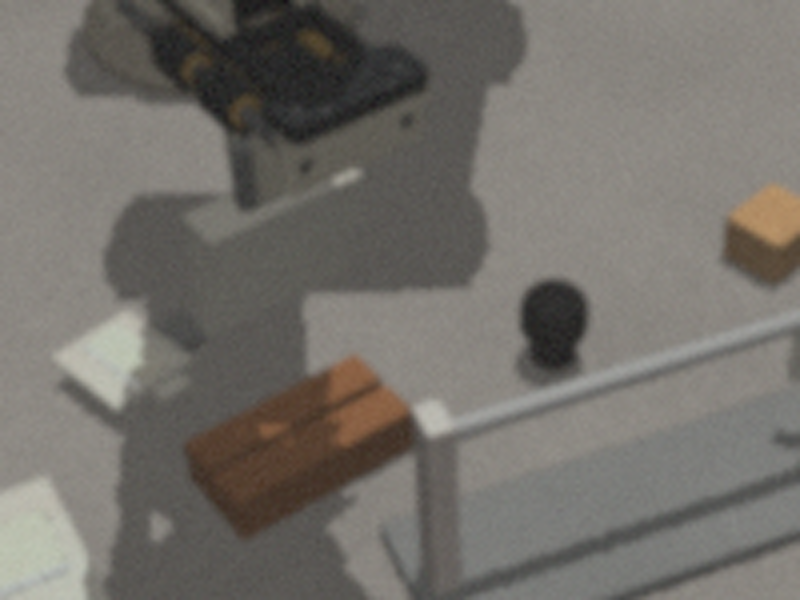

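The holder came out of the slot and is held upright. In the wrist view the bridge's far edge is at about (290–343, 169). I'll fit its pose in the hand.

```bash
python3 - <<'E'
import cv2
a=cv2.imread('pics/w4.png')
cv2.imwrite('pics/w4c.png',cv2.resize(a[140:265,265:370],None,fx=6,fy=4.8*1.25//1,interpolation=2)[:600])
E
```

```text
(no output)
```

View pics/w4c.png

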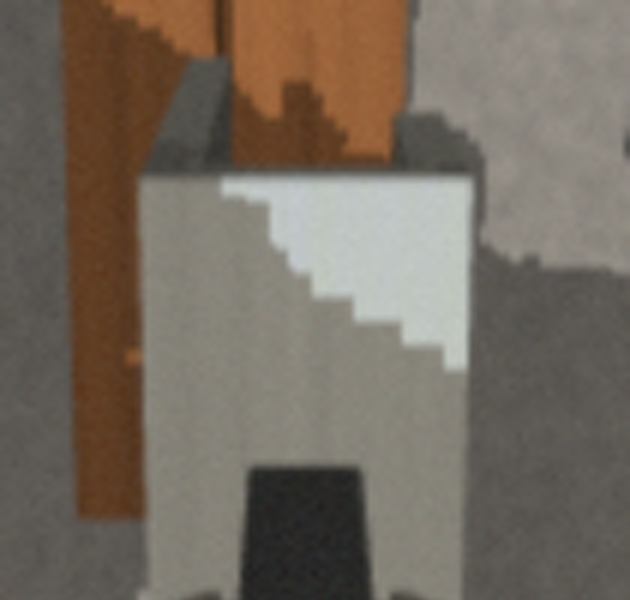

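```bash
cat > f4.py <<'E'
from h import *
p,K=cam('wrist'); C=np.linalg.inv(p['T_tool_cam']); cc=(K,cv2.Rodrigues(C[:3,:3])[0],C[:3,3])
B=np.array([[0,1,0],[1,0,0],[0,0,-1.]])
P=np.array([(-2.5,45,81),(25.5,45,81),(6.5,20,81),(16.5,20,81),(-2.5,45,0),(2.5,45,0),(20.5,45,45)],float)-[11.5,0,100]
u=un([(140,175),(472,175),(249,467),(360,467),(190,57),(230,57),(394,115)],(265,140),6)
def res(q):
    X=(P@R.from_rotvec(q[3:]).as_matrix().T)@B.T+q[:3]
    return np.append((proj(cc,X)-u).ravel(),[ (q[2]-153)*.2,*(q[3:]*20)])
s=least_squares(res,[0,0,153,0,0,0.],x_scale=[5,5,5,.05,.05,.05]);print('tab in tool',s.x.round(3));print(res(s.x).round(1))
E
python3 f4.py
```

```text
tab in tool [ 1.7620e+00  2.2300e-01  1.5941e+02 -7.0000e-03  2.0000e-03 -5.0000e-03]
[-0.8  0.1  0.8  0.4 -0.5 -0.2  0.5 -0.2 -0.2  0.1  0.   0.2  0.2 -0.4
  1.3 -0.1  0.  -0.1]
```

>>> play_rows(
  commands=[
    {"offset": [0.0205,0.0273,0],"twist": 0},
    {"offset": [0.0205,0.0273,0],"twist": 0},
    {"offset": [0.0205,0.0273,0],"twist": 0},
    {"offset": [0.0205,0.0273,0],"twist": 0},
    {"offset": [0.0205,0.0273,0],"twist": 0},
  ],
)

```text
time: 7.0
tool_pos: [595.9, -68.8, 397.2]
tcp_rot: [-3.139, -0.001, 1.642]
contact_force: [0.1, 0.3, -1.5]
grip_width: 9.5
```

>>> play_rows(
  commands=[
    {"offset": [0,0,0],"twist": 7.05},
    {"offset": [0,0,0],"twist": 7.05},
    {"offset": [0,0,0],"twist": 0},
    {"offset": [0,0,0],"twist": 0},
    {"offset": [0,0,0],"twist": 0},
  ],
)

```text
time: 7.5
tool_pos: [594.8, -70.1, 398.4]
tcp_rot: [-3.141, -0.0, 1.398]
contact_force: [0.0, 0.5, -1.7]
grip_width: 9.5
```

```bash
python3 - <<'E'
from h import *
import pickle
o=status.get_obs();pickle.dump(o,open('w5.pkl','wb'));print(o['tool_pos'],o['tcp_rot'],o['grip_width'],o['contact_force'])
a=snap('wrist','w5.png')
cv2.imwrite('pics/w5c.png',cv2.resize(a[100:260,240:400,::-1],None,fx=3.7,fy=3.7,interpolation=2))
c=wristcam(o); M=R.from_euler('z',-.175).as_matrix()
for y in(-40,0,60): print(proj(c,[M@[0,y,124.]+[605.8,-8.8,0]])[0])
E
```

```text
[594.84432788 -70.08023898 398.42794431] [-3.14062617e+00 -3.30796404e-05  1.39814750e+00] 9.4858623789327 [ 0.03407239  0.54748759 -1.67314032]
[315.42959747 177.36186402]
[315.54340466 125.60376138]
[315.73496128  38.48618003]
```

View pics/w5.png

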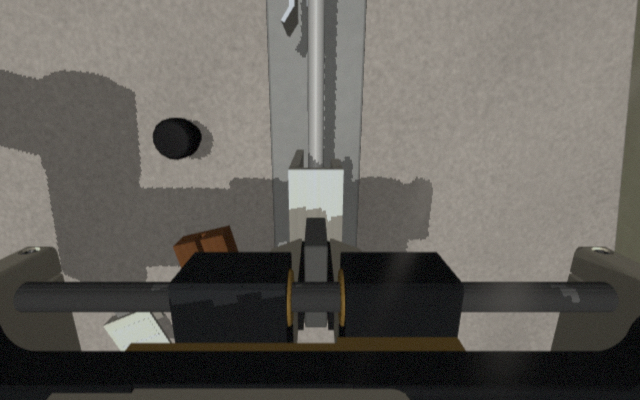

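View pics/w5c.png

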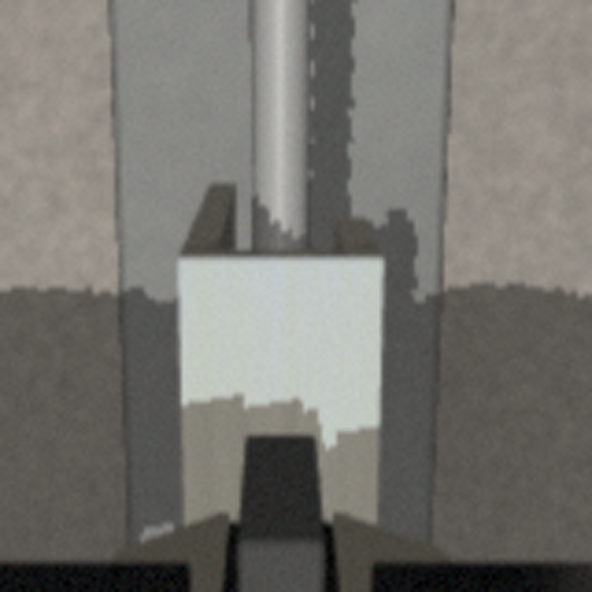

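Rail centre is at col 315.7 and bridge centre at 315.6, so the hook is centred over the rail. Lowering.

>>> play_rows(
  commands=[
    {"offset": [0,0,0.02],"twist": 0},
    {"offset": [0,0,0.02],"twist": 0},
    {"offset": [0,0,0.015],"twist": 0},
    {"offset": [0,0,0.01],"twist": 0},
    {"offset": [0,0,0.005],"twist": 0},
  ],
)

```text
time: 8.05
tool_pos: [594.8, -70.0, 328.2]
tcp_rot: [-3.14, -0.0, 1.397]
contact_force: [0.2, -0.1, -2.8]
grip_width: 9.5
```

>>> play_rows(
  commands=[
    {"offset": [0,0,0.003],"twist": 0},
    {"offset": [0,0,0],"twist": 0},
    {"offset": [0,0,0],"twist": 0},
  ],
)

```text
time: 8.35
tool_pos: [595.1, -69.9, 326.7]
tcp_rot: [3.14, 0.0, 1.396]
contact_force: [0.4, -0.3, -1.6]
grip_width: 9.9
```

>>> play_rows(
  commands=[
    {"offset": [0,0,0.003],"twist": 0},
    {"offset": [0,0,0],"twist": 0},
  ],
)

```text
time: 8.55
tool_pos: [594.9, -69.8, 323.0]
tcp_rot: [-3.142, 0.0, 1.396]
contact_force: [-1.0, 0.1, -0.6]
grip_width: 10.0
```

>>> play_rows(
  commands=[
    {"offset": [0,0,0.002],"twist": 0},
    {"offset": [0,0,0],"twist": 0},
  ],
)

```text
time: 8.75
tool_pos: [594.9, -69.8, 320.8]
tcp_rot: [-3.141, 0.0, 1.396]
contact_force: [0.3, 0.4, -2.5]
grip_width: 10.0
```

>>> play_rows(
  commands=[
    {"offset": [0,0,0.0015],"twist": 0},
    {"offset": [0,0,0],"twist": 0},
  ],
)

```text
time: 8.95
tool_pos: [594.9, -69.9, 319.3]
tcp_rot: [-3.141, 0.0, 1.396]
contact_force: [0.4, 0.5, -1.2]
grip_width: 10.0
```

>>> play_rows(
  commands=[
    {"offset": [0,0,0.0015],"twist": 0},
    {"offset": [0,0,0],"twist": 0},
  ],
)

```text
time: 9.15
tool_pos: [594.9, -69.8, 319.2]
tcp_rot: [3.141, 0.0, 1.396]
contact_force: [-2.3, 1.0, 7.0]
grip_width: 9.9
```

>>> play_rows(
  commands=[
    {"offset": [0,0,0.001],"twist": 0},
    {"offset": [0,0,0],"twist": 0},
  ],
)

```text
time: 9.35
tool_pos: [594.8, -69.8, 319.1]
tcp_rot: [3.14, 0.0, 1.396]
contact_force: [-5.2, 1.2, 10.7]
grip_width: 10.1
```

>>> play_rows(
  commands=[
    {"offset": [0,0,-0.0015],"twist": 0},
    {"offset": [0,0,0],"twist": 0},
    {"offset": [0,0,0],"twist": 0},
  ],
)

```text
time: 9.65
tool_pos: [595.0, -69.9, 319.2]
tcp_rot: [3.141, 0.0, 1.396]
contact_force: [-1.1, 0.5, 6.9]
grip_width: 10.0
```

```bash
python3 - <<'E'
from h import *
o=status.get_obs();print(o['tool_pos'],o['tcp_rot'],o['contact_force'],o['moment'])
a=snap('wrist','w6.png');b=snap('scene','s6.png')
cv2.imwrite('pics/s6c.png',cv2.resize(b[130:280,280:460,::-1],None,fx=4.2,fy=4,interpolation=2))
E
```

```text
[595.03899923 -69.8911652  319.17374682] [3.14061056e+00 1.45739339e-04 1.39621104e+00] [-1.12624356  0.50328049  6.8770366 ] [0.02216075 0.2530641  0.01122911]
```

View pics/w6.png

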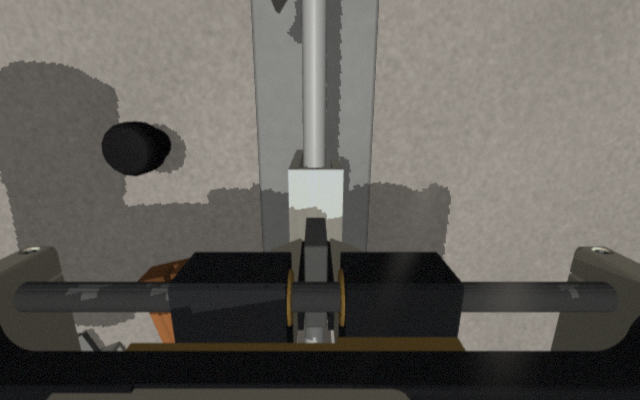

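View pics/s6c.png

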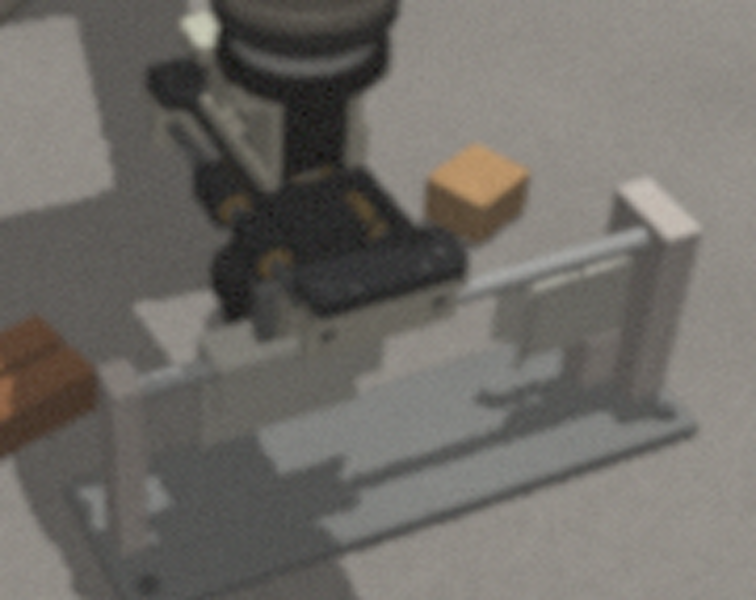

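The holder is hooked over the rail (scene view): the bridge is on top and the leg hangs on the near side. I'll check the centring numerically.

```bash
python3 - <<'E'
from h import *
o=status.get_obs();c=wristcam(o);a=cv2.imread('pics/w6.png').astype(float).mean(2)
M=R.from_euler('z',-.175).as_matrix()
for y in(0,40,90): print(proj(c,[M@[s,y,124.]+[605.8,-8.8,0] for s in(-6,0,6)]).round(1).tolist())
for r in (40,90,140,160,176,190):
    print(r,a[r-2:r+3,284:350].mean(0).round().astype(int))
print('railframe tcp',(M.T@(o['tool_pos']-[605.8,-8.8,0])))
E
```

```text
[[302.8, 134.5], [314.2, 134.5], [325.6, 134.5]]
[[301.9, 51.7], [314.1, 51.7], [326.3, 51.7]]
[[300.6, -69.7], [314.0, -69.6], [327.4, -69.6]]
40 [136 134 135 133 133 133 132 133 133 125 104 100  98  87  85  85  85  89
 105 119 133 143 149 154 156 162 170 176 184 193 195 184 171 164 158 154
 147 143 135 127 115  98  80  84  83  84  83  83  84  83  84  84  84  84
  85  85  90 108 133 136 137 136 136 135 135 134]
90 [134 134 133 133 134 134 134 134 136 136 136 136 137 138 138 137 137 132
 106 112 130 141 147 153 158 162 169 176 183 191 195 185 172 164 159 155
 148 142 133 125 110  89  78  84  86  87  86  85  84  86  86  84  86  84
  85 100 132 134 135 136 136 135 135 136 135 135]
140 [132 133 133 134 133 134 134 134 133 133 133 134 134 134 135 134 135 133
 129 112 123 136 144 151 156 161 166 172 178 187 191 181 171 164 159 152
 147 139 132 119 101  78  83  82  82  82  81  81  81  82  85  82  84  87
 106 131 133 135 135 135 135 135 135 135 134 134]
160 [134 133 133 132 132 134 132 115  96  82  79  79  79  79  78  76  68  59
  61  86 117 134 144 151 157 160 166 169 176 182 186 180 171 164 158 153
 147 139 131 117  98  78  80  84  83  82  77  77  79  79  81  79  80  81
  82  98  84  82  82  83  88  88  97  98 106 128]
176 [133 132 135 143 183 197 199 199 197 197 198 196 198 199 198 199 199 198
 199 198 197 198 198 200 200 199 200 199 200 200 201 201 200 197 198 198
 199 201 199 199 199 198 199 200 199 199 199 201 199 199 198 200 200 198
 198 197 198 198 191 141  90  82  82  82  89 116]
190 [127 126 127 133 165 196 198 198 197 198 197 196 197 197 198 199 198 199
 198 198 197 198 197 199 199 199 199 199 200 200 200 199 198 197 196 197
 197 200 200 199 198 199 198 199 199 199 198 198 198 198 199 199 198 200
 197 197 198 197 188 118  84  81  81  82  87 103]
railframe tcp [ 5.21995591e-02 -6.20430317e+01  3.19183494e+02]
```

>>> play_rows(
  commands=[
    {"offset": [0,-0.0005,0],"twist": 0},
    {"offset": [0.01,0,0],"twist": 0},
    {"offset": [0.015,0,0],"twist": 0},
    {"offset": [0.01,0,0],"twist": 0},
    {"offset": [0,0,0],"twist": 0},
  ],
)

```text
time: 10.25
tool_pos: [601.1, -34.2, 319.2]
tcp_rot: [3.139, -0.0, 1.397]
contact_force: [0.4, 2.6, 5.3]
grip_width: 10.1
```

>>> play_rows(
  commands=[
    {"offset": [0.01,0,0],"twist": 0},
    {"offset": [0.015,0,0],"twist": 0},
    {"offset": [0.015,0,0],"twist": 0},
    {"offset": [0.005,0,0],"twist": 0},
    {"offset": [0,0,0],"twist": 0},
  ],
)

```text
time: 10.75
tool_pos: [608.8, 9.8, 319.2]
tcp_rot: [3.139, -0.0, 1.397]
contact_force: [-0.1, 0.8, 6.1]
grip_width: 9.8
```

```bash
python3 - <<'E'
from h import *
o=status.get_obs();print(o['tool_pos'],o['tcp_rot'],o['contact_force'],o['moment'])
M=R.from_euler('z',-.175).as_matrix()
print('railframe tcp',(M.T@(o['tool_pos']-[605.8,-8.8,0])))
a=snap('wrist','w7.png')
cv2.imwrite('pics/w7c.png',cv2.resize(a[60:210,220:420,::-1],None,fx=4,fy=4,interpolation=2))
E
```

```text
[608.80774749   9.78079224 319.20619517] [ 3.13947008e+00 -9.71760438e-05  1.39698145e+00] [-0.14980079  0.80761353  6.05442329] [ 0.17072965 -0.11885677  0.04202152]
railframe tcp [-2.73258355e-01  1.88206725e+01  3.19206195e+02]
```

View pics/w7c.png

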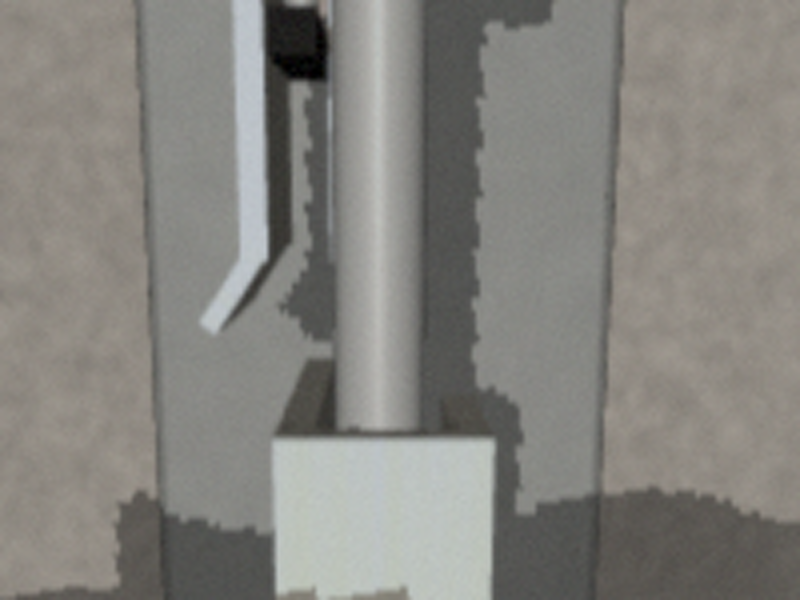

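The pocket is ahead. The plate's edge (crop x ~276–316) lines up with the channel between the lip (inner edge x ~268) and the rail, with the pad at 272–325. I continue more slowly.

>>> play_rows(
  commands=[
    {"offset": [0.005,0,0],"twist": 0},
    {"offset": [0.006,0,0],"twist": 0},
    {"offset": [0.006,0,0],"twist": 0},
    {"offset": [0.005,0,0],"twist": 0},
    {"offset": [0,0,0],"twist": 0},
  ],
)

```text
time: 11.3
tool_pos: [612.6, 30.8, 319.2]
tcp_rot: [3.14, 0.001, 1.396]
contact_force: [-0.5, -0.7, 5.0]
grip_width: 9.5
```

>>> play_rows(
  commands=[
    {"offset": [0.004,0,0],"twist": 0},
    {"offset": [0.005,0,0],"twist": 0},
    {"offset": [0.005,0,0],"twist": 0},
    {"offset": [0.004,0,0],"twist": 0},
    {"offset": [0,0,0],"twist": 0},
  ],
)

```text
time: 11.8
tool_pos: [615.7, 48.4, 319.2]
tcp_rot: [3.14, 0.001, 1.396]
contact_force: [-0.5, -1.3, 5.6]
grip_width: 9.6
```

```bash
python3 - <<'E'
from h import *
o=status.get_obs();print(o['tool_pos'],o['tcp_rot'],o['contact_force'],o['moment'])
M=R.from_euler('z',-.175).as_matrix()
print('railframe tcp',(M.T@(o['tool_pos']-[605.8,-8.8,0])),'F',M.T@o['contact_force'])
a=snap('wrist','w8.png')
cv2.imwrite('pics/w8c.png',cv2.resize(a[60:210,220:420,::-1],None,fx=4,fy=4,interpolation=2))
E
```

```text
[615.68962251  48.39810373 319.18812147] [3.13957370e+00 7.57052343e-04 1.39633203e+00] [-0.48567164 -1.29710482  5.61810172] [-0.3148532  -0.10192671  0.05653644]
railframe tcp [-2.20081573e-01  5.80463545e+01  3.19188121e+02] F [-0.25241725 -1.36185293  5.61810172]
```

View pics/w8c.png

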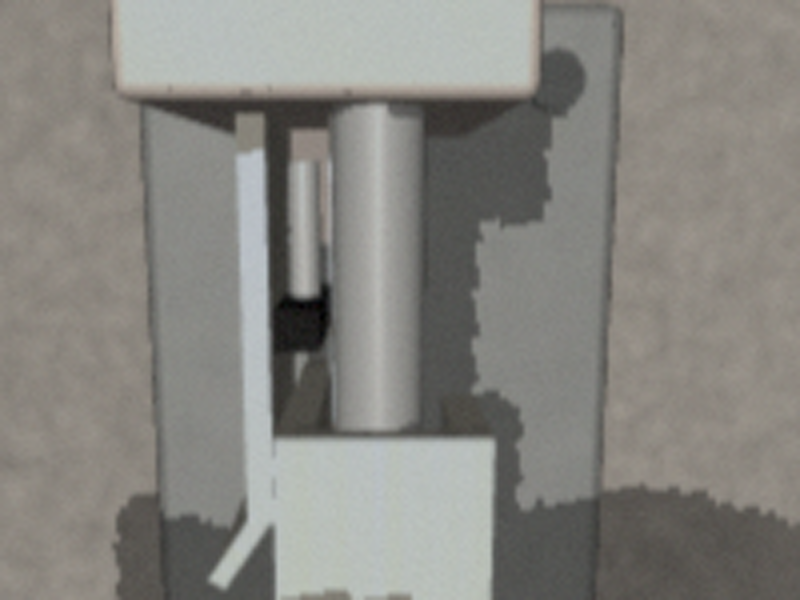

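The plate edge is inside the channel behind the lip, with the pad about 7 mm ahead (crop ~(302,350)). Now slow steps.

>>> play_rows(
  commands=[
    {"offset": [0.002,0,0],"twist": 0},
    {"offset": [0.002,0,0],"twist": 0},
    {"offset": [0.0015,0,0],"twist": 0},
    {"offset": [0,0,0],"twist": 0},
  ],
)

```text
time: 12.25
tool_pos: [616.6, 53.4, 319.2]
tcp_rot: [3.14, 0.001, 1.396]
contact_force: [0.1, -3.2, 5.9]
grip_width: 9.7
```

>>> play_rows(
  commands=[
    {"offset": [0.0015,0,0],"twist": 0},
    {"offset": [0.0015,0,0],"twist": 0},
    {"offset": [0,0,0],"twist": 0},
  ],
)

```text
time: 12.55
tool_pos: [617.1, 56.3, 319.2]
tcp_rot: [3.14, 0.001, 1.396]
contact_force: [-1.2, -3.4, 5.9]
grip_width: 10.1
```

>>> play_rows(
  commands=[
    {"offset": [0.0015,0,0],"twist": 0},
    {"offset": [0.0015,0,0],"twist": 0},
    {"offset": [0,0,0],"twist": 0},
  ],
)

```text
time: 12.85
tool_pos: [617.6, 58.9, 319.2]
tcp_rot: [3.14, 0.002, 1.396]
contact_force: [-1.2, -4.8, 5.3]
grip_width: 9.6
```

>>> play_rows(
  commands=[
    {"offset": [0.0015,0,0],"twist": 0},
    {"offset": [0.0015,0,0],"twist": 0},
    {"offset": [0,0,0],"twist": 0},
  ],
)

```text
time: 13.15
tool_pos: [618.1, 61.8, 319.3]
tcp_rot: [3.14, 0.002, 1.396]
contact_force: [-1.4, -5.5, 5.1]
grip_width: 9.7
```

```bash
python3 - <<'E'
from h import *
o=status.get_obs();print(o['tool_pos'],o['tcp_rot'],o['contact_force'],o['moment'])
M=R.from_euler('z',-.175).as_matrix()
print('railframe tcp',(M.T@(o['tool_pos']-[605.8,-8.8,0])),'F',M.T@o['contact_force'])
a=snap('wrist','w9.png')
cv2.imwrite('pics/w9c.png',cv2.resize(a[60:210,220:420,::-1],None,fx=4,fy=4,interpolation=2))
E
```

```text
[618.12618837  61.76071307 319.25609735] [3.13963429e+00 2.29551362e-03 1.39599395e+00] [-1.38717581 -5.52005745  5.09407991] [-0.93797907  0.05329951  0.08623844]
railframe tcp [-1.47269525e-01  7.16290965e+01  3.19256097e+02] F [-0.40490191 -5.67726566  5.09407991]
```

View pics/w9c.png

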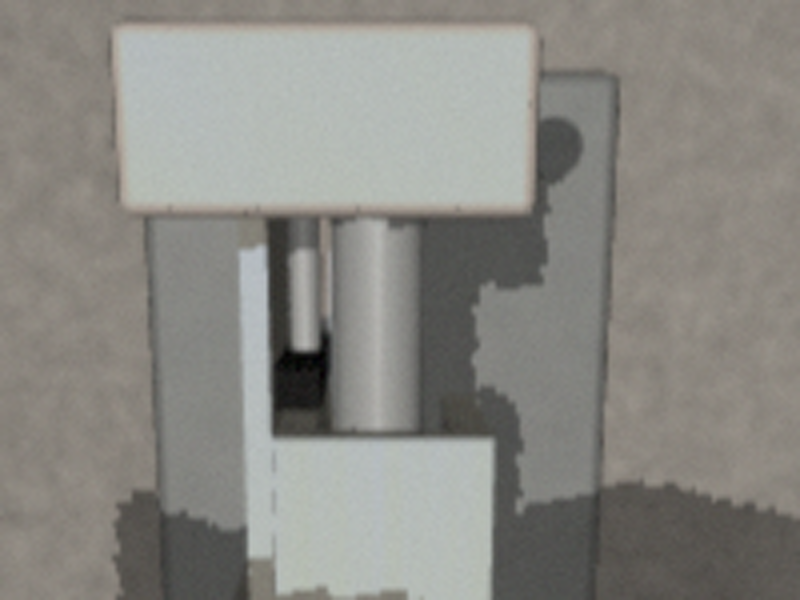

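>>> play_rows(
  commands=[
    {"offset": [0.0015,0,0],"twist": 0},
    {"offset": [0.001,0,0],"twist": 0},
    {"offset": [0,0,0],"twist": 0},
  ],
)

```text
time: 13.5
tool_pos: [618.6, 64.1, 319.3]
tcp_rot: [3.14, 0.003, 1.396]
contact_force: [-1.6, -7.0, 6.5]
grip_width: 9.6
```

>>> play_rows(
  commands=[
    {"offset": [0.001,0,0],"twist": 0},
    {"offset": [0.001,0,0],"twist": 0},
    {"offset": [0,0,0],"twist": 0},
  ],
)

```text
time: 13.8
tool_pos: [618.9, 65.9, 319.3]
tcp_rot: [3.14, 0.003, 1.396]
contact_force: [-1.6, -6.2, 6.7]
grip_width: 9.8
```

>>> play_rows(
  commands=[
    {"offset": [0,0,0],"twist": 0},
    {"offset": [0,0,0],"twist": 0},
    {"offset": [0,0,0],"twist": 0},
    {"offset": [0,0,0],"twist": 0},
    {"offset": [0,0,0],"twist": 0},
  ],
)

```text
time: 14.3
tool_pos: [618.9, 65.9, 319.3]
tcp_rot: [3.14, 0.003, 1.396]
contact_force: [-1.9, -6.5, 5.9]
grip_width: 10.0
```

```bash
python3 - <<'E'
from h import *
o=status.get_obs();print(o['tool_pos'],o['tcp_rot'],o['contact_force'],o['moment'],abs(o['dq']).max())
M=R.from_euler('z',-.175).as_matrix()
print('railframe tcp',(M.T@(o['tool_pos']-[605.8,-8.8,0])),'F',M.T@o['contact_force'])
c=wristcam(o)
for x,y,z in[(-20,145,105),(-16,145,105),(-31,144,138),(19,144,138),(-11.5,112,114),(-11.5,119.5,114),(-11.5,123,114),(-11.5,127,114)]: print((x,y,z),((proj(c,[M@[x,y,z]+[605.8,-8.8,0]])[0]-[220,60])*4).round())
a=snap('wrist','w10.png')
cv2.imwrite('pics/w10c.png',cv2.resize(a[60:210,220:420,::-1],None,fx=4,fy=4,interpolation=2))
b=snap('scene','s10.png')
cv2.imwrite('pics/s10c.png',cv2.resize(b[130:280,280:460,::-1],None,fx=4.2,fy=4,interpolation=2))
E
```

```text
[618.87758375  65.8937115  319.26531225] [3.13972535e+00 2.74319230e-03 1.39584684e+00] [-1.93740814 -6.45225344  5.8818949 ] [-1.17366054  0.16630778  0.10512025] 0.0018833660066067044
railframe tcp [-1.26939214e-01  7.58297938e+01  3.19265312e+02] F [-0.78442739 -6.69102372  5.8818949 ]
(-20, 145, 105) [238. 233.]
(-16, 145, 105) [266. 233.]
(-31, 144, 138) [118. 252.]
(19, 144, 138) [535. 252.]
(-11.5, 112, 114) [297. 471.]
(-11.5, 119.5, 114) [296. 419.]
(-11.5, 123, 114) [296. 395.]
(-11.5, 127, 114) [295. 367.]
```

View pics/w10c.png

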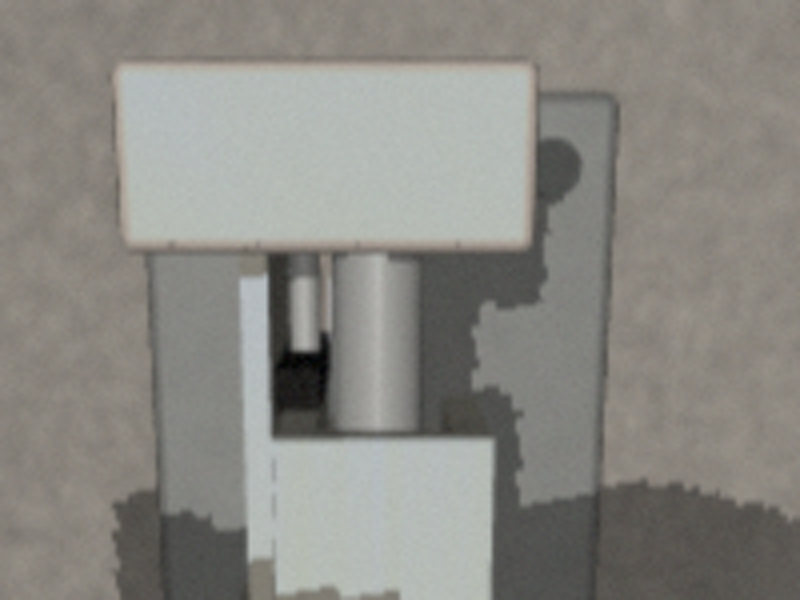

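View pics/s10c.png

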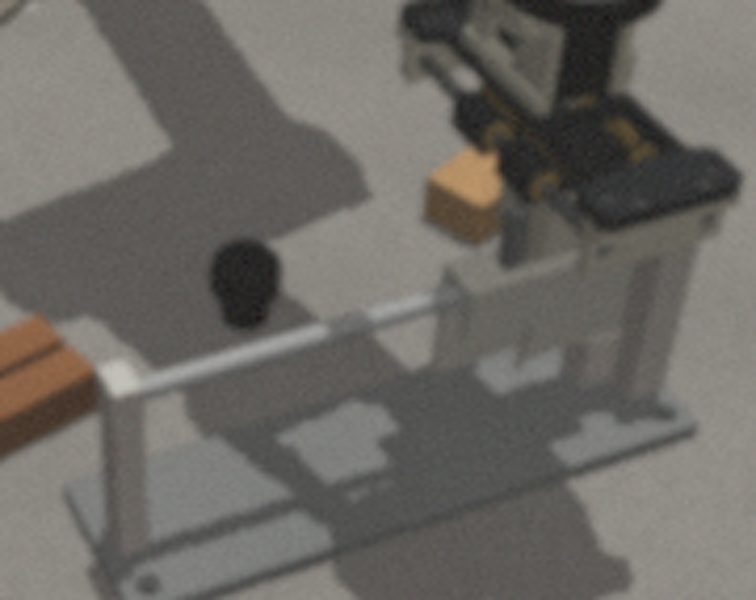

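The black pad has moved with the plate: its rear edge stays at crop row ~350, where an unpressed pad would be at ~420. That means it is pressed in about 10 mm, between the required 7.5 and the 15 mm stop. The bridge edge is still at row 436, so the grip hasn't slipped, and the arm is at rest. Handing in.

```bash
python3 - <<'E'
from h import *
o=status.get_obs();print(o['time'],o['contact_force'],o['grip_width'])
print(ticket.close_job())
E
```

```text
14.4 [-2.27200605 -6.83152463  6.85034931] 10.10169645204422
the job is handed in; nothing more can be done
None
```

I took the middle-sized holder out of its wooden stand and hooked it over the rail about 60 mm on the far side of the middle from the pocket. I then slid it along the rail, still seated, until its edge went behind the lip and pressed the pad. I handed in at 14.4 s, still gripping and pressing; the hand-in gave no verdict.

Last checks before handing in:

| Check | Reading |
|---|---|
| Pad travel | about 10 mm from the wrist image, about 10.6 mm from the geometry (needs over 7.5, stop at 15) |
| Force back along the rail | about 6.7 N in all, steady; roughly 1.4 N was already there from rail friction before the pad was reached |
| Bridge on the rail | centred within about 1 mm, with about 6 N downward contact |
| Grip | jaws at about 10 mm, the tab's thickness, and no slip visible in the wrist view |
| Motion | at rest |

- **Disagreement:** the wrist image put the tab's middle at about 159 mm ahead of the flange and the fit in the stand gave about 164. Touching the rail agreed with 164, so I seated the holder by force.
- **Bystanders:** the arm touched none of them on purpose. The carton and eyepiece looked in place in the last pictures. I did not check the jar in a final picture.

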